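Index the dowelling stand to the empty hole

ROBOT

A 6-joint arm with a two-finger parallel gripper is mounted at the origin on the work surface. World frame = base frame: x ahead of the robot, y to its left, z up, the work surface at z = 0. Lengths are in m, angles in rad, forces in N, time in s.
With the tool pointing down it reaches from about 0.225 to 0.875 m from the base axis. Payload 3.4 kg.
Tool frame: the origin (TCP) lies between the finger pads; the fingertips stand 11 mm ahead of it and the grasp point (between the pads) lies 8 mm behind it; z points along the fingers, y is the line along which they close (so a half turn about z gives the same grasp; the last joint's range is limited). The gripper opens to 85 mm and grips with 20 to 120 N. Pads are 22 mm wide; open, the fingers measure 114 mm over their backs; the gripper's body (76 mm by 85 mm) begins 54 mm behind the grasp point. The pads swing forward as they close: fully open they stand 13 mm farther back than shut.
Start: joints at [-1.275, 0.276, 1.505, -0, 1.361, -0.121], TCP at [0.233, -0.526, 0.242] pointing down, gripper open.
Joint ranges: [-2.89, 2.89], [-0.75, 2.08], [0.22, 2.7], [-1.18, 4.32], [0.11, 2.71], [-2.7, 2.7]. Speed limits (rad/s): [2.57, 2.57, 3.14, 3.14, 3.14, 3.14].

INTERFACE

Orientations are given as a unit quaternion [w, x, y, z].
In Python, from rig import sensors, eyes, manip gives the robot as it stands.
- The arm moves only by the tool drive_tool, never from a script. Its argument "deltas" is a list of rows, each an object with "linear": the shift along the world's x, y, z in mm, a list of three; "twist": the turn about the world's z in degrees; "claw": the opening, from 0 (shut) to 1 (fully open). In form: [{"linear": [tx, ty, tz], "twist": twist, "claw": claw}, ...]. A call has 1 to 12 rows; each row is the pose to reach, as a shift and turn from the pose commanded when the call began; what a row does not reach only later rows make up. A row lasts 1/12 s, in which the tool goes at most 41.7 mm and 7.16 degrees, less where a joint would pass 70% of its speed; a pose out of reach is approached as far as the arm can. A call with a gripper value outside its range is refused whole. The fingers move at their own pace and stop on an object; "squeeze" is the grip in N (left out, the last holds). Time passes only in rows, so rows that repeat a pose let the fingers close. It gives the time, the measured TCP pose, the force, the opening and the grip force at its end, in the units of the state.
- sensors.get_state(): the state, without advancing time (a new reading comes with each control period).
- eyes.get_image(name): name is "side" or "top"; returns the picture (420x560x3 uint8, red, green, blue); there is no depth.
- eyes.camera_model(name): a dict with "intrinsics" (3x3 intrinsics, pixels), "R" (3x3) and "t" (3): a world point X has camera coordinates R X + t. Camera axes: x right, y down, z forward; pixel columns grow to the right and rows downward; lengths in m; the calibration is good to about 2 mm. A picture is of the moment at which its call begins. camera_model takes no time and is no camera call.
- manip.sign_off(): hands the job in; it is judged then, once.
The state is a dict: "clock": time; "qpos": joint angles; "qd": joint speeds; "effort": joint torques, N m; "position": TCP position; "ee_rot": TCP orientation; "contact_force": force on the tool from outside, world axes, zero at the start; "moment": the same for the moment, N m; "width": finger opening in m; "gripper_force": force on a finger pad.
Only numpy, scipy, OpenCV 4.12 (cv2) and the standard library are available. Lean on these libraries where they do the work, as an engineer would, in place of code of your own. Each camera call takes 0.05 s, during which the arm holds its last target. There are 200 camera calls.

TASK

The round wooden blank on the dowelling stand has one hole still without a dowel. With a fingertip, flick the toothed edge of the index wheel anticlockwise (seen from above), click by click, until the empty hole has clicked into place under the brass guide tube, without running past it. Touch only the wheel's edge: keep your fingers off the wooden blank, do not shift or lift the stand, leave the things around it alone, and finish clear of everything.

Things in the scene. Friction and masses are not known exactly. Their poses are not given: they have to be found in the camera images.
- stand: Loose, heavy (3.5 kg) grey stand, upright on the bench. Origin: on the bench, on the wheel's vertical axis. Its +x axis points from the axis to the guide post, on the side away from the robot (within about 35 degrees). Round base 140 mm wide, 14 mm high, with a 70 mm wide foot out to 140 mm on +x; there the post (20 x 30 mm, 120 mm from the axis, 106 mm high) carries an arm back to the guide tube.
- index_wheel (a joint): Angle (rad) of the index wheel about its vertical axis; grows anticlockwise seen from above. 0 = empty hole clicked in under the guide tube; starts 2 to 4 clicks before (about -1.57, -2.36 or -3.14). It turns freely both ways and clicks into 8 places a turn, every 45 degrees. It takes 1 to 2 N at the teeth.
- wheel_top (a point): Centre of the wheel's top face, on the axis, 52 mm above the bench. The wheel is an aluminium disc of 132 mm diameter, 20 mm thick (32 to 52 mm above the bench), with 8 square teeth on its rim, 45 degrees apart, reaching to 88 mm from the axis: each 22 mm long radially, 12 mm wide, 20 mm high. Gaps of about 50 mm between them are open above, outwards and (beyond the base) below.
- tooth (a point): Outer end of one tooth, the one in line with the empty hole: top face, 88 mm from the axis, 52 mm above the bench. Every tooth is in line with a hole: at joint value q the teeth stand at q + k x 45 degrees from the stand's +x axis. Let go anywhere, the wheel swings within a second into the nearest click: a push of more than 22.5 degrees gains a click, less springs back.
- blank: Turned wooden disc fixed on the wheel and turning with it: 112 mm diameter, from 52 to 70 mm above the bench, with 8 dowel holes of 12 mm on a circle of 42 mm radius. Seven hold pale dowels standing 12 mm proud (tops at 82 mm); one is empty. Origin: on the axis at its underside; its x axis points to the empty hole.
- empty_hole (a point): Mouth of the empty hole, 42 mm from the axis, 70 mm above the bench; a dark round hole among the dowels.
- guide (a point): Centre of the lower mouth of the brass guide tube (21 mm outside diameter, from 88 to 110 mm above the bench), fixed to the stand, 42 mm from the axis on its +x side.
- glue: White glue bottle, 56 mm diameter, 150 mm high, standing loose to the left of the stand, seen from the robot. Origin: centre of its underside. Leave alone.
- stain_can: Metal can, 72 mm diameter, 90 mm high, standing loose to the right of the guide post. Origin: centre of its underside. Leave alone.
- screwdriver: Screwdriver, about 200 mm long, lying loose to the right of the stand. Leave alone.
- offcut: Wooden offcut 120 x 35 x 20 mm lying loose to the left of the stand. Origin: centre of its underside. Leave alone.

How it is judged:
By the outcome, as a careful person would: the job done as asked, in the order asked, and still so for the second after the job is handed in, with the robot touching nothing.
It also fails if it takes over 70 s, if anything falls off the work surface, if the arm or the gripper's body presses on something with over 40 N, if the wrist force passes 120 N, or if a joint passes its speed limit or range.

## Working session

There is one attempt and no reset: what is moved stays moved. The work goes in short steps, Python scripts to look and compute and a tool call to move; the robot and the scene stay as the last step left them, time stands still between calls to the robot, and variables do not carry over. Pictures are saved under pics/ and viewed, at most 10 in all, crops included, and the job is handed in when it is done.

Besides the shell and the picture viewer there is one more tool, called as name(argument=value, ...) on one line, values as JSON. drive_tool: Moves the arm, as the interface text tells. Its arguments: {"type":"object","properties":{"deltas":{"type":"array","items":{"type":"object","properties":{"linear":{"type":"array","items":{"type":"number"}},"twist":{"type":"number"},"claw":{"type":"number"}}}},"squeeze":{"type":"number"}},"required":["deltas"]}

```bash
mkdir -p pics; cat > h.py <<'E'
import numpy as np,cv2
from rig import sensors,eyes,manip
def snap(n,f):
    im=eyes.get_image(n); cv2.imwrite('pics/'+f,cv2.cvtColor(im,cv2.COLOR_RGB2BGR)); return im
def proj(n,X):
    m=eyes.camera_model(n);c=np.asarray(m['R'])@np.asarray(X,float).reshape(-1,3).T+np.asarray(m['t']).reshape(3,1)
    p=np.asarray(m['intrinsics'])@c; return (p[:2]/p[2]).T
def back(n,uv,z):
    m=eyes.camera_model(n);R=np.asarray(m['R']);t=np.asarray(m['t']).ravel()
    d=R.T@np.linalg.inv(m['intrinsics'])@np.array([uv[0],uv[1],1.]);o=-R.T@t
    return o+d*(z-o[2])/d[2]
E
python3 - <<'E'
from h import *
a=snap('top','top0.png');b=snap('side','side0.png')
print(sensors.get_state())
for n in('top','side'):
    m=eyes.camera_model(n);print(n,-np.asarray(m['R']).T@np.asarray(m['t']).ravel(),m['R'],m['intrinsics'])
E
```

```text
{'clock': 0.1, 'qpos': array([-1.27498046e+00,  2.76537245e-01,  1.50599582e+00, -6.99345309e-06,
        1.36067909e+00, -1.20987992e-01]), 'qd': array([ 0.0010985 ,  0.00016214, -0.00363784, -0.00183476, -0.00019984,
       -0.00251111]), 'effort': array([ 1.06309664e-03, -4.17699730e+01, -2.46405065e+01, -2.45031079e-04,
        5.82926965e-03, -1.09450292e-05]), 'position': array([ 0.23265315, -0.52534987,  0.24152732]), 'ee_rot': array([-8.06357543e-04,  9.78362327e-01,  2.06897323e-01, -7.40993095e-05]), 'contact_force': array([ 0.54736587, -0.41327078,  0.07819285]), 'moment': array([ 0.00233241, -0.02345783, -0.04954253]), 'gripper_force': 0.0, 'width': 0.0852403571002038}
top [0.39681259 0.04155315 0.98172988] [[-0.13673424 -0.99058931 -0.00604714]
 [-0.96512308  0.13458984 -0.22455071]
 [ 0.22325142 -0.02486754 -0.97444364]] [[454.98046395   0.         278.87385641]
 [  0.         454.98046395 218.34802022]
 [  0.           0.           1.        ]]
side [0.33719956 0.63641904 0.64658791] [[-0.92549429 -0.37870846 -0.00634237]
 [-0.24746046  0.61725563 -0.74683251]
 [ 0.28674665 -0.68961974 -0.66498193]] [[410.096324     0.         278.36076904]
 [  0.         410.096324   215.57922368]
 [  0.           0.           1.        ]]
```

View pics/top0.png

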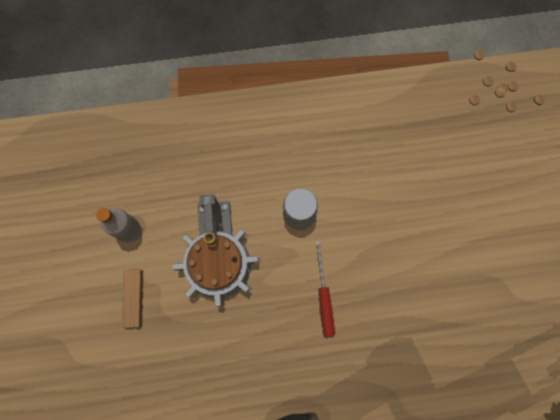

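View pics/side0.png

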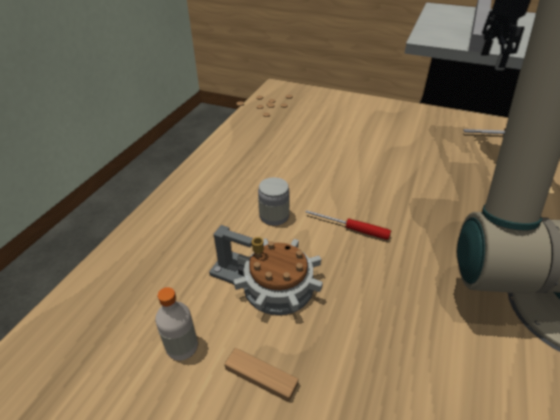

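The top picture shows the wheel around (216,264), the guide at (209,238), the glue at (115,222), the offcut at (132,298), the can at (300,207) and the screwdriver at (325,290). Next I'll fit the stand pose and enlarge the wheel.

```bash
cat > fit.py <<'E'
from h import *
from scipy.optimize import least_squares
im=cv2.imread('pics/top0.png')
tips=np.array([[183,238],[175,267],[190,295],[218,303],[247,291],[256,261],[246,237]],float)
W=np.array([back('top',t,.052)[:2] for t in tips])
ang0=np.arctan2(*(W-W.mean(0)).T[::-1])
def res(p):
    d=W-p[:2];a=np.arctan2(d[:,1],d[:,0])-p[2]
    a=(a+np.pi/8)%(np.pi/4)-np.pi/8
    return np.r_[np.hypot(*d.T)-.088,a*.088]
best=min((least_squares(res,[*back('top',(216,264),.052)[:2],k]) for k in np.arange(0,.78,.1)),key=lambda r:r.cost)
c=best.x[:2];print('c',c,'phase deg',np.degrees(best.x[2])%45,'res mm',np.round(best.fun*1e3,1))
g=back('top',(209,238),.110)[:2]-c;print('guide dir deg',np.degrees(np.arctan2(g[1],g[0])),np.hypot(*g))
print({k:np.round(back('top',p,z),3)[:2] for k,p,z in[('glue',(104,215),.15),('can',(300,198),.09),('offcut',(132,298),.02),('sdtip',(318,243),.01),('sdend',(328,334),.01)]})
th=best.x[2]
K=5;x0,y0=150,180
cr=cv2.resize(im[y0:y0+115,x0:x0+130],None,fx=K,fy=K,interpolation=cv2.INTER_CUBIC)
for k in range(8):
    a=th+k*np.pi/4;u=np.array([np.cos(a),np.sin(a)])
    for r,z,col in((.088,.052,(0,255,0)),(.042,.070,(255,0,255))):
        q=(proj('top',[*(c+r*u),z])[0]-[x0,y0]+.5)*K
        cv2.circle(cr,tuple(int(v) for v in q),4,col,1)
    cv2.putText(cr,str(int(np.degrees(a))%360),tuple(int(v) for v in (proj('top',[*(c+.105*u),.052])[0]-[x0,y0])*K-[15,0]),0,.5,(255,255,255),1)
cv2.imwrite('pics/crop0.png',cr)
E
python3 fit.py
```

```text
c [0.53250902 0.15827219] phase deg 41.2363909582754 res mm [ 1.1 -3.4 -7.  -8.9 -3.6 -6.2 -5.7  5.4  0.2  2.8  0.4  0.4  0.1 -9.4]
guide dir deg 1.6543282688029628 0.0439175456657578
{'glue': array([0.639, 0.346]), 'can': array([ 0.637, -0.03 ]), 'offcut': array([0.49 , 0.344]), 'sdtip': array([ 0.554, -0.06 ]), 'sdend': array([ 0.362, -0.05 ])}
```

View pics/crop0.png

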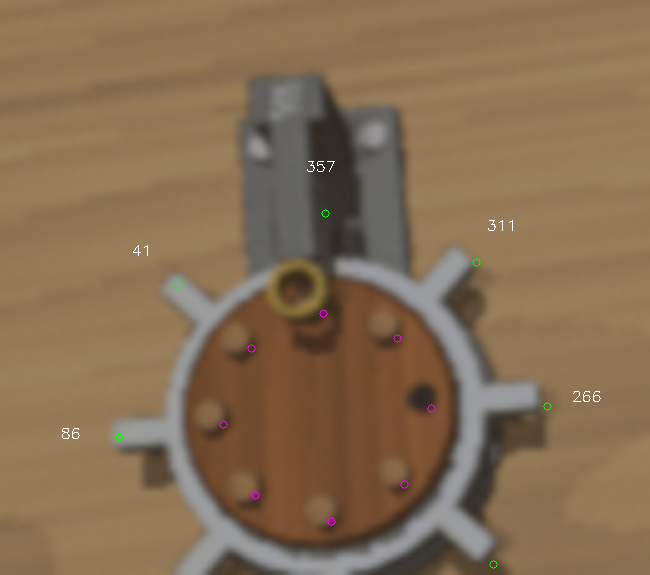

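The crop shows the dark empty hole at crop (422,398), in line with the tooth pointing right in the image. That is about −90° from the post direction, so 2 clicks are needed. I'll refit using tooth tips read from the crop.

```bash
sed -i 's|^tips=.*|tips=np.array([[172,283],[113,433],[538,395],[464,256],[489,551]],float)/5+[149.6,179.6]|; s|x0,y0=150,180|x0,y0=150,200|; s|crop0|crop1|' fit.py; python3 fit.py
```

```text
c [0.53552633 0.16067164] phase deg 42.40585751825183 res mm [-1.8 -0.3 -0.8 -1.4 -0.7 -0.3 -0.8  0.3  0.   0.8]
guide dir deg -1.585500127125602 0.04089759493535385
{'glue': array([0.639, 0.346]), 'can': array([ 0.637, -0.03 ]), 'offcut': array([0.49 , 0.344]), 'sdtip': array([ 0.554, -0.06 ]), 'sdend': array([ 0.362, -0.05 ])}
```

View pics/crop1.png

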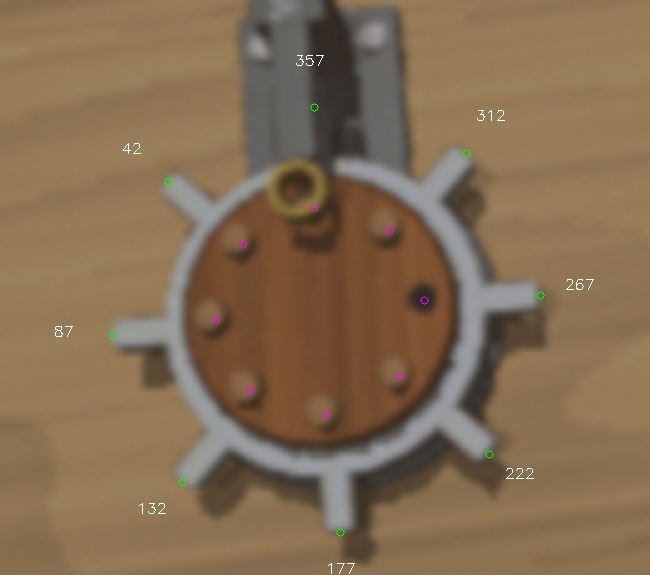

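The refit overlay matches well: axis at (0.5355, 0.1607), teeth at −2.6° + k·45°. The plan is to shut the fingers, enter the 132–177° gap on the robot's side, and push the 177° tooth along its arc. First I'll move to a point outside that gap.

drive_tool(deltas=[{"linear": [10,40,0],"twist": -4,"claw": 0},{"linear": [20,80,0],"twist": -8,"claw": 0},{"linear": [30,120,0],"twist": -12,"claw": 0},{"linear": [40,160,0],"twist": -16,"claw": 0},{"linear": [50,200,0],"twist": -20,"claw": 0},{"linear": [60,240,0],"twist": -24,"claw": 0},{"linear": [70,280,0],"twist": -28,"claw": 0},{"linear": [80,320,0],"twist": -32,"claw": 0},{"linear": [90,360,0],"twist": -36,"claw": 0},{"linear": [100,400,0],"twist": -40,"claw": 0},{"linear": [110,440,0],"twist": -44,"claw": 0},{"linear": [115,460,0],"twist": -49,"claw": 0}])

```text
clock: 1.1
position: [0.3473, -0.0619, 0.2422]
ee_rot: [-0.001, 0.976, -0.218, -0.0]
contact_force: [-0.1, -0.4, -0.3]
width: 0.0002
gripper_force: 0.0
```

drive_tool(deltas=[{"linear": [10,40,0],"twist": 0,"claw": 0},{"linear": [20,80,0],"twist": 0,"claw": 0},{"linear": [30,120,0],"twist": 0,"claw": 0},{"linear": [40,160,0],"twist": 0,"claw": 0},{"linear": [50,200,0],"twist": 0,"claw": 0},{"linear": [60,240,0],"twist": 0,"claw": 0},{"linear": [70,282,0],"twist": 0,"claw": 0},{"linear": [70,282,-40],"twist": 0,"claw": 0},{"linear": [70,282,-80],"twist": 0,"claw": 0},{"linear": [70,282,-110],"twist": 0,"claw": 0},{"linear": [70,282,-120],"twist": 0,"claw": 0},{"linear": [70,282,-120],"twist": 0,"claw": 0}])

```text
clock: 2.1
position: [0.4149, 0.2154, 0.119]
ee_rot: [0.002, 0.976, -0.217, -0.004]
contact_force: [-1.0, 0.6, -0.5]
width: 0.0
gripper_force: 0.0
```

drive_tool(deltas=[{"linear": [0,0,-25],"twist": 0,"claw": 0},{"linear": [0,0,-50],"twist": 0,"claw": 0},{"linear": [0,0,-70],"twist": 0,"claw": 0},{"linear": [0,0,-80],"twist": 0,"claw": 0},{"linear": [0,0,-80],"twist": 0,"claw": 0},{"linear": [0,0,-80],"twist": 0,"claw": 0}])

```text
clock: 2.6
position: [0.4184, 0.2163, 0.0429]
ee_rot: [-0.0, 0.976, -0.218, 0.0]
contact_force: [0.2, 0.4, 0.4]
width: -0.0003
gripper_force: 0.0
```

```bash
python3 - <<'E'
from h import *
b=snap('side','s1.png')
s=sensors.get_state();p=s['position'];print(p,s['qpos'])
cv2.imwrite('pics/s1c.png',cv2.resize(cv2.cvtColor(b,cv2.COLOR_RGB2BGR)[180:340,190:390],None,fx=4,fy=3.75,interpolation=cv2.INTER_CUBIC))
print(proj('side',[p-[0,0,.011]]))
E
```

```text
[0.41893721 0.21650055 0.04341174] [ 3.29332959e-01  3.30248491e-01  2.00693256e+00 -9.38115567e-05
  8.02252405e-01  2.33878876e+00]
[[327.97120696 317.47989749]]
```

View pics/s1c.png

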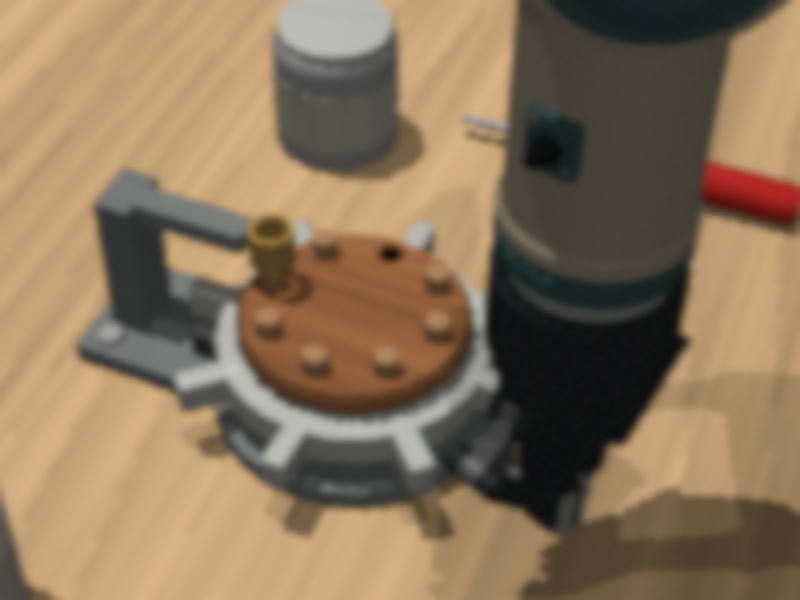

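The crop shows the empty hole at (390,252), the guide at (270,235), and the shut fingertips near (570,505). I can't tell what the grey part at (490,440) is, so I'll project the model there.

```bash
python3 - <<'E'
from h import *
c=np.array([.5355,.1607])
for a in (42.4,87.4,132.4,177.4,222.4):
    u=np.array([np.cos(np.radians(a)),np.sin(np.radians(a))])
    print(a,((proj('side',[*(c+.088*u),.052])[0]-[190,180])*[4,3.75]).round())
p=sensors.get_state()['position']
print(((proj('side',[*(p-[0,0,.011])])[0]-[190,180])*[4,3.75]).round())
E
python3 - <<'E'
import cv2
a=cv2.imread('pics/s1.png')[260:340,290:370]
a=cv2.convertScaleAbs(cv2.resize(a,None,fx=7,fy=7,interpolation=cv2.INTER_CUBIC),alpha=2.0,beta=20)
cv2.imwrite('pics/s1d.png',a)
E
```

```text
42.4 [176. 381.]
87.4 [270. 463.]
132.4 [424. 468.]
177.4 [528. 390.]
222.4 [523. 288.]
[552. 516.]
```

View pics/s1d.png

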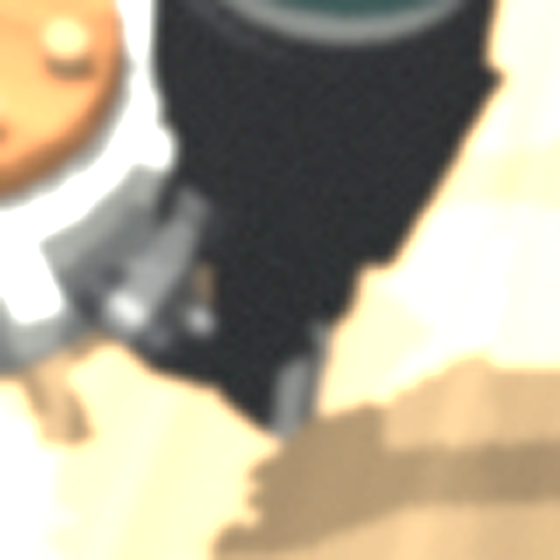

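```bash
python3 - <<'E'
from h import *
p=sensors.get_state()['position'][:2];d=np.array([.4226,.9063]);r=np.array([.9063,-.4226])
for l in (.01,.02,.03,.04,.05):
    print(l,[(z,((proj('side',[*(p+l*d),z])[0]-[290,260])*7).round()) for z in (.03,.05,.07,.09)])
E
```

```text
0.01 [(0.03, array([238., 431.])), (0.05, array([244., 384.])), (0.07, array([249., 336.])), (0.09, array([255., 285.]))]
0.02 [(0.03, array([211., 455.])), (0.05, array([216., 408.])), (0.07, array([221., 359.])), (0.09, array([227., 309.]))]
0.03 [(0.03, array([183., 479.])), (0.05, array([188., 432.])), (0.07, array([192., 384.])), (0.09, array([197., 333.]))]
0.04 [(0.03, array([155., 503.])), (0.05, array([159., 456.])), (0.07, array([163., 408.])), (0.09, array([168., 358.]))]
0.05 [(0.03, array([127., 527.])), (0.05, array([130., 481.])), (0.07, array([134., 433.])), (0.09, array([138., 383.]))]
```

The lowest linkage sits at z ≈ 0.1 m, clear of the teeth and dowels, and the tip is at ≈ 0.03 m. I'll enter the gap, then push slowly along the arc.

drive_tool(deltas=[{"linear": [12,-6,0],"twist": 0,"claw": 0},{"linear": [24,-11,0],"twist": 0,"claw": 0},{"linear": [34,-16,0],"twist": 0,"claw": 0},{"linear": [42,-20,0],"twist": 0,"claw": 0},{"linear": [42,-20,0],"twist": 0,"claw": 0},{"linear": [42,-20,0],"twist": 0,"claw": 0}])

```text
clock: 3.15
position: [0.4606, 0.1957, 0.0424]
ee_rot: [-0.0, 0.976, -0.218, -0.0]
contact_force: [-1.1, -0.1, -0.1]
width: -0.0
gripper_force: 0.0
```

drive_tool(deltas=[{"linear": [-2,-4,0],"twist": 3,"claw": 0},{"linear": [-3,-7,0],"twist": 5,"claw": 0},{"linear": [-4,-10,0],"twist": 7,"claw": 0},{"linear": [-5,-13,0],"twist": 9.5,"claw": 0},{"linear": [-5,-15,0],"twist": 11,"claw": 0},{"linear": [-6,-18,0],"twist": 13,"claw": 0}])

```text
clock: 3.65
position: [0.4529, 0.1784, 0.0422]
ee_rot: [-0.0, 0.994, -0.105, -0.001]
contact_force: [0.3, 1.4, -0.3]
width: 0.0003
gripper_force: 0.4
```

The finger has met the tooth (1.4 N). I'll continue the arc.

drive_tool(deltas=[{"linear": [-1,-4,0],"twist": 3,"claw": 0},{"linear": [-1,-7,0],"twist": 5,"claw": 0},{"linear": [-1.5,-10,0],"twist": 7,"claw": 0},{"linear": [-1.8,-13,0],"twist": 9,"claw": 0},{"linear": [-1.8,-16,0],"twist": 11,"claw": 0},{"linear": [-1.8,-19,0],"twist": 13.5,"claw": 0},{"linear": [-1.7,-22,0],"twist": 15.5,"claw": 0},{"linear": [-1.3,-26,0],"twist": 18,"claw": 0},{"linear": [-0.8,-30,0],"twist": 21,"claw": 0},{"linear": [0,-34,0],"twist": 24,"claw": 0},{"linear": [1,-38,0],"twist": 27,"claw": 0},{"linear": [1,-39,0],"twist": 28,"claw": 0}])

```text
clock: 4.65
position: [0.4541, 0.1389, 0.0422]
ee_rot: [0.0, 0.99, 0.139, -0.001]
contact_force: [-1.4, -0.3, -0.2]
width: -0.0002
gripper_force: 0.0
```

drive_tool(deltas=[{"linear": [0,0,0],"twist": 0,"claw": 0},{"linear": [-15,-4,0],"twist": 0,"claw": 0},{"linear": [-35,-10,0],"twist": 0,"claw": 0},{"linear": [-50,-14,0],"twist": 0,"claw": 0},{"linear": [-60,-17,0],"twist": 0,"claw": 0},{"linear": [-60,15,0],"twist": -7,"claw": 0},{"linear": [-60,45,0],"twist": -14,"claw": 0},{"linear": [-55,70,0],"twist": -21,"claw": 0},{"linear": [-50,85,0],"twist": -28,"claw": 0},{"linear": [-42,97,0],"twist": -35,"claw": 0},{"linear": [-42,97,0],"twist": -41,"claw": 0},{"linear": [-42,97,0],"twist": -41,"claw": 0}])

```text
clock: 5.65
position: [0.4134, 0.2373, 0.0424]
ee_rot: [-0.0, 0.976, -0.218, 0.0]
contact_force: [-0.3, 0.3, 0.5]
width: -0.0
gripper_force: 0.0
```

```bash
python3 - <<'E'
from h import *
im=snap('top','t2.png');s=sensors.get_state();print(s['position'],s['ee_rot'],s['contact_force'])
cv2.imwrite('pics/t2c.png',cv2.resize(cv2.cvtColor(im,cv2.COLOR_RGB2BGR)[190:330,140:300],None,fx=4,fy=4,interpolation=cv2.INTER_CUBIC))
E
```

```text
[0.41270274 0.23667943 0.04224064] [ 6.82951916e-05  9.76366534e-01 -2.16121214e-01 -8.74906012e-05] [ 0.44585382  0.00745865 -0.0959448 ]
```

View pics/t2c.png

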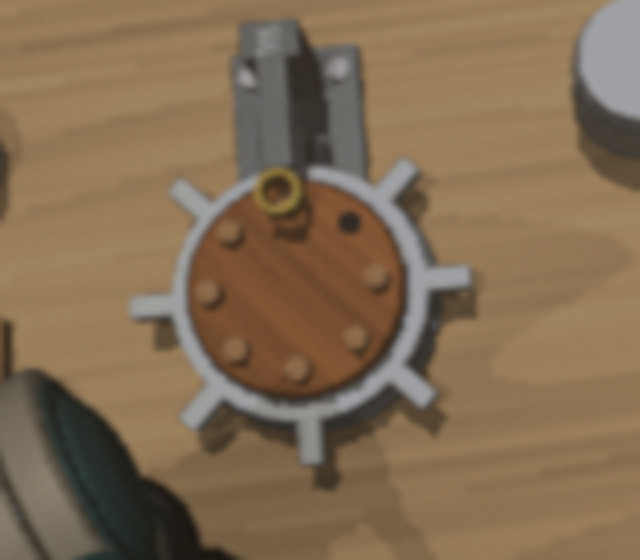

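The hole moved to (348,222) in the crop, exactly one click gained, and the wheel is seated with one more to go. I'll repeat the same motion.

drive_tool(deltas=[{"linear": [3,-10,0],"twist": 0,"claw": 0},{"linear": [5,-20,0],"twist": 0,"claw": 0},{"linear": [5,-20,0],"twist": 0,"claw": 0},{"linear": [17,-26,0],"twist": 0,"claw": 0},{"linear": [29,-31,0],"twist": 0,"claw": 0},{"linear": [39,-36,0],"twist": 0,"claw": 0},{"linear": [47,-40,0],"twist": 0,"claw": 0},{"linear": [47,-40,0],"twist": 0,"claw": 0},{"linear": [47,-40,0],"twist": 0,"claw": 0}])

```text
clock: 6.45
position: [0.4604, 0.1958, 0.0422]
ee_rot: [0.0, 0.976, -0.218, -0.0]
contact_force: [0.3, 0.3, 0.2]
width: 0.0
gripper_force: 0.0
```

drive_tool(deltas=[{"linear": [-2,-4,0],"twist": 3,"claw": 0},{"linear": [-3,-7,0],"twist": 5,"claw": 0},{"linear": [-4,-10,0],"twist": 7,"claw": 0},{"linear": [-5,-13,0],"twist": 9.5,"claw": 0},{"linear": [-5,-15,0],"twist": 11,"claw": 0},{"linear": [-6,-18,0],"twist": 13,"claw": 0}])

```text
clock: 6.95
position: [0.4529, 0.1785, 0.0422]
ee_rot: [-0.0, 0.995, -0.105, -0.001]
contact_force: [-0.7, 1.2, -0.0]
width: -0.0003
gripper_force: 0.4
```

drive_tool(deltas=[{"linear": [-1,-4,0],"twist": 3,"claw": 0},{"linear": [-1,-7,0],"twist": 5,"claw": 0},{"linear": [-1.5,-10,0],"twist": 7,"claw": 0},{"linear": [-1.8,-13,0],"twist": 9,"claw": 0},{"linear": [-1.8,-16,0],"twist": 11,"claw": 0},{"linear": [-1.8,-19,0],"twist": 13.5,"claw": 0},{"linear": [-1.7,-22,0],"twist": 15.5,"claw": 0},{"linear": [-1.3,-26,0],"twist": 18,"claw": 0},{"linear": [-0.8,-30,0],"twist": 21,"claw": 0},{"linear": [0,-34,0],"twist": 24,"claw": 0},{"linear": [1,-38,0],"twist": 27,"claw": 0},{"linear": [1,-39,0],"twist": 28,"claw": 0}])

```text
clock: 7.95
position: [0.4541, 0.1391, 0.0422]
ee_rot: [0.0, 0.99, 0.139, -0.0]
contact_force: [0.6, 0.6, -0.8]
width: 0.0004
gripper_force: 0.0
```

drive_tool(deltas=[{"linear": [0,0,0],"twist": 0,"claw": 0},{"linear": [-15,-4,0],"twist": 0,"claw": 0},{"linear": [-35,-10,0],"twist": 0,"claw": 0},{"linear": [-50,-14,0],"twist": 0,"claw": 0},{"linear": [-60,-17,0],"twist": 0,"claw": 0},{"linear": [-70,-25,30],"twist": 0,"claw": 0},{"linear": [-75,-35,65],"twist": 0,"claw": 0},{"linear": [-80,-50,100],"twist": 0,"claw": 0},{"linear": [-85,-70,130],"twist": 0,"claw": 0},{"linear": [-85,-70,140],"twist": 0,"claw": 0},{"linear": [-85,-70,140],"twist": 0,"claw": 0},{"linear": [-85,-70,140],"twist": 0,"claw": 0}])

```text
clock: 8.95
position: [0.37, 0.0693, 0.1827]
ee_rot: [-0.0, 0.99, 0.138, 0.001]
contact_force: [0.0, -0.4, -0.8]
width: 0.0
gripper_force: 0.0
```

```bash
python3 - <<'E'
from h import *
im=snap('top','t3.png');s=sensors.get_state();print(s['clock'],s['position'],s['contact_force'])
cv2.imwrite('pics/t3c.png',cv2.resize(cv2.cvtColor(im,cv2.COLOR_RGB2BGR)[190:330,100:300],None,fx=4,fy=4,interpolation=cv2.INTER_CUBIC))
E
```

```text
9.0 [0.3692704  0.06951458 0.18168783] [ 0.28399975 -0.11432336 -0.7687028 ]
```

View pics/t3c.png

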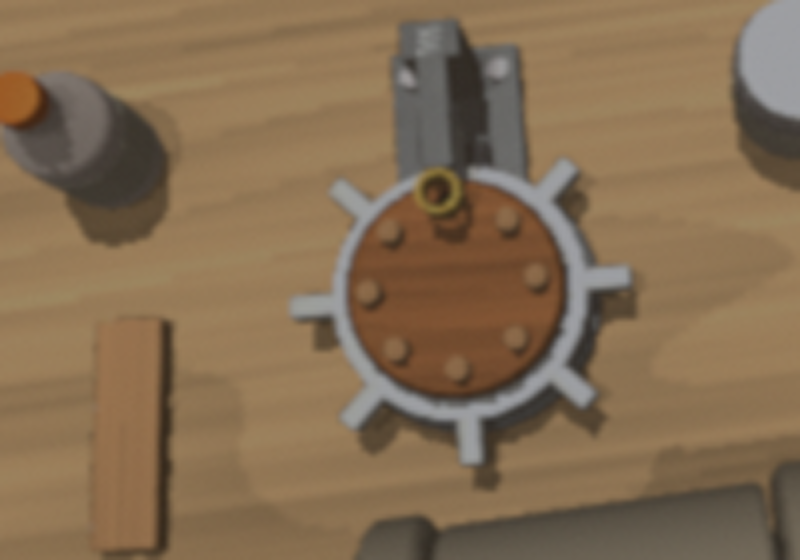

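All seven dowels are visible, at crop (390,233), (508,220), (536,276), (515,338), (457,369), (397,350) and (368,293). The empty hole is therefore under the guide at (438,192). The stand hasn't moved and the arm is clear, so I'll hand in.

```bash
python3 -c "
from rig import manip
print(manip.sign_off())"
```

```text
the job is handed in; nothing more can be done
None
```

The wheel was flicked two clicks anticlockwise, the empty hole is seated under the guide tube, the arm is clear of everything, and the job was handed in at about 9 s.

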